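Sort dressing sticks with the wear gauge

TASK

Two dark stone dressing sticks lie on the sharpening bench, one worn short and one still long. Pick up the short one and set it right down into the slot of the steel gauge with the yellow stops, between both stops, keeping it there a moment to prove it is worn; then lay it flat in the red compartment of the green tray. Lay the long stick, which is too long for the gauge, flat in the blue compartment, and let go of both.

Things in the scene. Friction and masses are not known exactly. Their poses are not given: they have to be found in the camera images.
- stick_worn: dark grey-green stone dressing stick, a square bar 25 x 25 mm and 85 mm long, about 120 g, lying flat and loose on the bench; origin at the centre of the bar, own x along its length. The worn one: it goes into the gauge, then into the red compartment.
- stick_long: dark grey-green stone dressing stick, a square bar 25 x 25 mm and 140 mm long, about 200 g, lying flat and loose on the bench; origin at the centre of the bar, own x along its length. The long one: it goes into the blue compartment.
- gauge: wear gauge, fixed: steel plate 150 x 70 mm, 8 mm thick, with yellow stops and guides 12 mm above it (top at 20 mm). The slot runs along own x over the middle: 110 mm between end stops, 50 mm between guides; the guides stand only 30 to 55 mm either side of the middle, leaving it open for fingers. Origin: centre of underside, z up. A stick in it lies along x, its centre 20.5 mm above the origin.
- tray: low green tray, fixed, turned any way round, 185 x 165 mm, two compartments, each 175 mm long (own x) and 75 mm wide (own y) inside: red floor centred 40 mm towards own +y, blue floor 40 mm towards own -y. Walls and divider 5 mm thick, 10 mm above the floors (top at 14 mm). Origin: centre of underside, z up; floors 4 mm up. A stick lying flat in it has its centre 16.5 mm above the origin.
Not all that is in view belongs to the job. Of the things that look like the gauge, take the one that is nearest to the robot's base at the start.

How it is judged:
By the outcome, as a careful person would: the job done as asked, in the order asked, and still so for the second after the job is handed in, with the robot touching nothing.
It also fails if it takes over 64 s, if anything falls off the work surface, if the arm or the gripper's body presses on something with over 40 N, if the wrist force passes 120 N, or if a joint passes its speed limit or range.

ROBOT

A 7-joint arm with a two-finger parallel gripper is mounted at the origin on the work surface. World frame = base frame: x ahead of the robot, y to its left, z up, the work surface at z = 0. Lengths are in m, angles in rad, forces in N, time in s.
With the tool pointing down it reaches from about 0.35 to 0.775 m from the base axis. Payload 3.1 kg.
Tool frame: the origin (TCP) lies between the finger pads; the fingertips stand 25 mm ahead of it and the grasp point (between the pads) lies 6 mm ahead of it; z points along the fingers, y is the line along which they close (so a half turn about z gives the same grasp; the last joint's range is limited). The gripper opens to 85 mm and grips with 20 to 120 N. Pads are 22 mm wide; open, the fingers measure 114 mm over their backs; the gripper's body (76 mm by 85 mm) begins 54 mm behind the grasp point. The pads swing forward as they close: fully open they stand 13 mm farther back than shut.
Start: joints at [1.176, 0.311, 0.014, 1.512, -0.004, 1.319, -0.027], TCP at [0.19, -0.516, 0.256] pointing down, gripper open.
Joint ranges: [-2.7, 2.7], [-0.3, 1.91], [-1.27, 1.3], [0.12, 2.57], [-1.44, 4.58], [0.2, 2.03], [-3.05, 3.05]. Speed limits (rad/s): [2.79, 2.79, 3.14, 3.14, 3.14, 3.14, 3.14].

INTERFACE

Orientations are given as a unit quaternion [w, x, y, z].
In Python, from workcell import ctrl, get_image, camera_info gives the robot as it stands.
- The arm moves only by the tool arm_command, never from a script. Its argument "deltas" is a list of rows, each a list of 2 entries, a list of its own where there are three numbers: the shift along the tool's x, y, z in units of 30 mm (1.0 is 30 mm), then the turn about the tool's z in degrees. A call has 1 to 10 rows; each row shifts and turns the commanded pose from where the row before left it, along the tool's axes as they then stand; what a row does not reach is not made up. A row lasts 1/12 s, in which the tool goes at most 41.7 mm and 7.16 degrees, less where a joint would pass 70% of its speed; a pose out of reach is approached as far as the arm can. A call is refused whole if a number of a shift passes 1 or a number of a turn 7.16, either way. A call with a gripper value outside its range is refused whole. "grip" is the closure, from 0 (fully open) to 1 (shut), set as the call begins (left out, the last holds). The fingers move at their own pace and stop on an object; the grip force is fixed at half the most. Time passes only in rows, so rows that do not move let the fingers close. It gives the time, the measured TCP pose, the force, the opening and the grip force at its end, in the units of the state.
- ctrl.sense(): the state, without advancing time (a new reading comes with each control period).
- get_image(name): name is "scene" or "top" or "wrist"; returns (picture, depth): 480x640x3 uint8, red, green, blue; 480x640 float32, m along the optical axis (not along the pixel's ray), 0 where there is no reading.
- camera_info(name): a dict with "fov_y" (degrees; the focal length in pixels is half the picture's height over the tangent of half this angle, whatever the lens; pixels are square), "cx", "cy" (the principal point, pixels), "T" (4x4, takes a point from camera to world coordinates); the wrist camera has in their place "T_tool_cam" (4x4, takes a point from camera to tool coordinates, whose origin is the TCP and whose axes are the flange's). Camera axes: x right, y up, looking along -z (the intrinsics and any distortion apply to the point x, -y, -z); pixel columns grow to the right and rows downward; lengths in m; the calibration is good to about 2 mm. The wrist camera is an equidistant fisheye: a pixel r from the principal point sees the ray r / f radians off the axis. A picture is of the moment at which its call begins: read the wrist's pose just before it. camera_info takes no time and is no camera call.
- ctrl.sign_off(): hands the job in; it is judged then, once.
The state is a dict: "t": time; "q": joint angles; "dq": joint speeds; "tau": joint torques, N m; "tcp_pos": TCP position; "eef_rot": TCP orientation; "wrist_force": force on the tool from outside, world axes, zero at the start; "ft_torque": the same for the moment, N m; "opening": finger opening in m; "grip_force": force on a finger pad.
Only numpy, scipy, OpenCV 4.12 (cv2) and the standard library are available. Lean on these libraries where they do the work, as an engineer would, in place of code of your own. Each camera call takes 0.05 s, during which the arm holds its last target. There are 200 camera calls.

## Working session

There is one attempt and no reset: what is moved stays moved. The work goes in short steps, Python scripts to look and compute and a tool call to move; the robot and the scene stay as the last step left them, time stands still between calls to the robot, and variables do not carry over. Pictures are saved under pics/ and viewed, at most 10 in all, crops included, and the job is handed in when it is done.

Besides the shell and the picture viewer there is one more tool, called after "Call:" as name(argument=value, ...), one argument or row to a line, values as JSON. arm_command: Moves the arm, as the interface text tells. Its arguments: {"type":"object","properties":{"deltas":{"type":"array","items":{"type":"array"}},"grip":{"type":"number"}},"required":["deltas"]}

```bash
mkdir -p pics; ls
python3 - <<'E'
from workcell import ctrl,get_image,camera_info
import cv2,numpy as np
s=ctrl.sense();print(s['t'],s['tcp_pos'],s['eef_rot'],s['opening'])
for n in ('top','scene'):
    p,d=get_image(n);cv2.imwrite(f'pics/{n}0.png',p[...,::-1]);np.savez(f'{n}0.npz',p=p,d=d);print(camera_info(n))
E
```

```text
pics
0.0 [ 0.1897899  -0.51548807  0.25519036] [-1.17389095e-03  9.84477280e-01  1.75507935e-01 -2.67361783e-04] 0.08515840539568532
{'fov_y': 55.850335385804975, 'cx': 325.76570460895084, 'cy': 239.936530218858, 'T': array([[ 2.34455050e-02,  9.86903899e-01, -1.59596375e-01,
         4.28522796e-01],
       [-9.99724908e-01,  2.30417094e-02, -4.38044048e-03,
        -9.81363291e-02],
       [-6.45700489e-04,  1.59655173e-01,  9.87172634e-01,
         9.72805652e-01],
       [ 0.00000000e+00,  0.00000000e+00,  0.00000000e+00,
         1.00000000e+00]])}
{'fov_y': 44.69133146345045, 'cx': 325.27278144900265, 'cy': 239.44900671230124, 'T': array([[ 0.24213954, -0.80206397,  0.54595039,  1.32981312],
       [ 0.97011689,  0.20915809, -0.12298826, -0.25554696],
       [-0.01554549,  0.55941602,  0.82874125,  1.17698266],
       [ 0.        ,  0.        ,  0.        ,  1.        ]])}
```

View pics/top0.png

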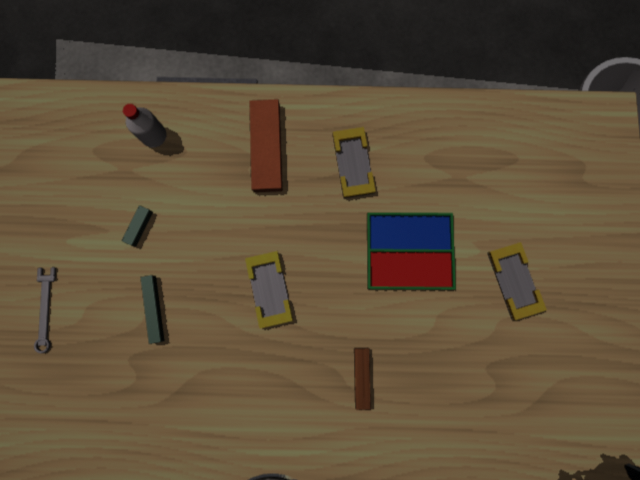

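View pics/scene0.png

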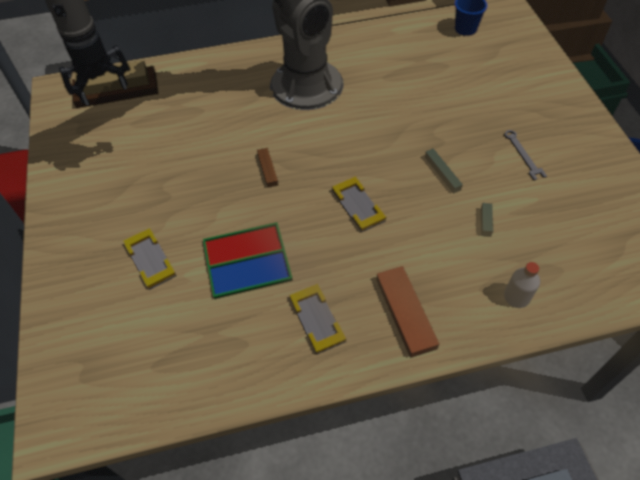

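The top view shows three gauges: (269,290), (354,163) and (517,282). The one at (269,290) is nearest the base, which is off the bottom edge at about (270,480). There are three bars that could be the sticks. The short grey-green one is at (137,226), the long grey-green one at (152,309), and a brown wooden one at (362,378) is a decoy. The red brick at (265,145) is another decoy. The tray is at (411,251), with red on the near side.

```bash
cat > h.py <<'E'
import numpy as np,cv2
from workcell import camera_info
def cam(n):
    c=camera_info(n);f=240/np.tan(np.radians(c['fov_y']/2));return f,c['cx'],c['cy'],c['T']
def onplane(n,uv,z):
    f,cx,cy,T=cam(n);uv=np.atleast_2d(uv).astype(float)
    r=np.c_[(uv[:,0]-cx)/f,-(uv[:,1]-cy)/f,-np.ones(len(uv))]@T[:3,:3].T
    return T[:3,3]+r*((z-T[2,3])/r[:,2])[:,None]
def cloud(n,d):
    f,cx,cy,T=cam(n);v,u=np.mgrid[:480,:640]
    P=np.stack([(u-cx)/f*d,-(v-cy)/f*d,-d],-1);return P@T[:3,:3].T+T[:3,3]
def rect(xy):
    (c,s,a)=cv2.minAreaRect((xy*1000).astype(np.float32))
    if s[0]<s[1]: s=s[::-1];a+=90
    return np.round(c,1),np.round(s,1),round((a+90)%180-90,1)
E
python3 - <<'E'
from h import *
z=np.load('top0.npz');p,d=z['p'],z['d'];P=cloud('top',d)
hsv=cv2.cvtColor(p,cv2.COLOR_RGB2HSV)
for n,(u,v) in dict(short=(137,226),long=(152,309),gauge=(269,290),g2=(354,163),g3=(517,282),tray=(411,251),brown=(362,378),table=(220,400)).items():
    w=P[v-2:v+3,u-2:u+3].reshape(-1,3);print(n,np.median(w,0).round(4),w[:,2].std().round(4),p[v,u],hsv[v,u])
def blob(mask,seed):
    k,l=cv2.connectedComponents(mask.astype(np.uint8));m=l==l[seed[1],seed[0]]
    return m
H=P[...,2]
for n,s,lo,zt in (('short',(137,226),.018,.025),('long',(152,309),.018,.025)):
    m=blob((H>lo)&(H<.035)&(d>0),s);v,u=np.nonzero(m);print(n,m.sum(),rect(P[m][:,:2]),'plane',rect(onplane('top',np.c_[u,v],zt)[:,:2]))
yel=(abs(hsv[...,0].astype(int)-27)<6)&(hsv[...,1]>200)&(hsv[...,2]>110)
l=np.zeros_like(yel);l[245:335,235:300]=1;m=yel&l;v,u=np.nonzero(m);print('gauge',m.sum(),rect(onplane('top',np.c_[u,v],.02)[:,:2]))
for n,hh in (('red',0),('blue',115)):
    m=(hsv[...,1]>180)&(hsv[...,2]>80)&((abs(hsv[...,0].astype(int)-hh)<10)|((hh==0)&(hsv[...,0]>172)))
    l=np.zeros_like(m);l[205:300,360:462]=1;m&=l;v,u=np.nonzero(m);print(n,m.sum(),rect(onplane('top',np.c_[u,v],.004)[:,:2]))
c=[cv2.resize(p[v-60:v+60,u-60:u+60],(390,390),interpolation=cv2.INTER_CUBIC) for u,v in ((150,265),(269,290))]
cv2.imwrite('pics/crop.png',np.hstack(c)[...,::-1])
E
```

```text
short [0.6026 0.3092 0.0248] 0.0015 [65 77 68] [68 40 77]
long [0.4286 0.262  0.0259] 0.0017 [59 71 63] [70 43 71]
gauge [0.4742 0.024  0.0083] 0.0017 [87 82 85] [162  15  87]
g2 [ 0.7589 -0.1524  0.0081] 0.0015 [78 74 76] [165  13  78]
g3 [ 0.5033 -0.5021  0.0084] 0.0021 [74 70 72] [165  14  74]
tray [ 0.5649 -0.2785  0.0074] 0.005 [20 45 21] [ 61 142  45]
brown [ 0.3005 -0.174   0.0221] 0.1863 [65 36 21] [ 10 173  65]
table [0.2475 0.1164 0.0007] 0.0022 [112  93  65] [ 18 107 112]
short 504 (array([605.8, 314. ]), array([84.7, 26.9]), -21.5) plane (array([604.9, 311.9]), array([84.7, 28.3]), -21.5)
long 890 (array([430.2, 266.5]), array([139.9,  26.6]), 12.7) plane (array([430.5, 265. ]), array([139.8,  28.4]), 12.1)
gauge 0 (array([0., 0.]), array([0., 0.]), 0.0)
red 2649 (array([ 525.4, -277.8]), array([170.6,  70.9]), -88.7)
blue 2433 (array([ 606. , -276.2]), array([169.9,  68.4]), -88.7)
```

View pics/crop.png

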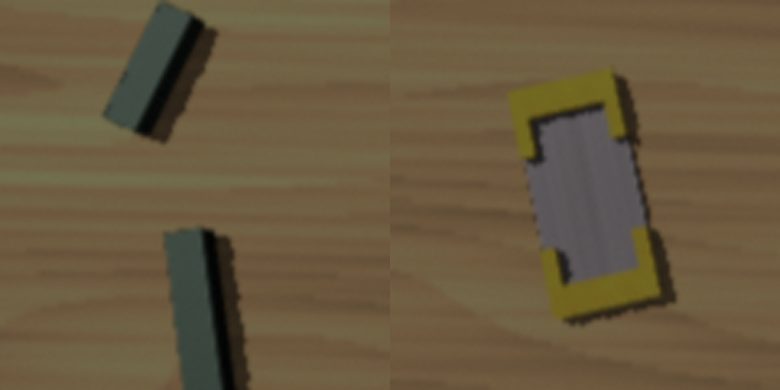

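The crop shows the two grey-green sticks, short above and long below, and the nearest gauge complete with yellow stops. Next I need its pose and the first move.

```bash
cat >> h.py <<'E'
from workcell import ctrl
def pose():
    s=ctrl.sense();w,x,y,z=s['eef_rot'];return s,np.degrees(2*np.arctan2(y,x))
def plan(x,y,z,yaw,pos=None,cur=None):
    s,c=pose()
    cur=c if cur is None else cur; pos=s['tcp_pos'] if pos is None else pos
    turn=(cur-yaw+180)%360-180
    d=np.array([x,y,z])-pos;a=np.radians(yaw)
    u=np.array([d[0]*np.cos(a)+d[1]*np.sin(a),d[0]*np.sin(a)-d[1]*np.cos(a),-d[2]])/.03
    print('t',round(s['t'],2),'yaw',round((cur+180)%360-180,2),'turn first',round(turn,2),'then shift units',u.round(2))
E
python3 - <<'E'
from h import *
z=np.load('top0.npz');p,d=z['p'],z['d'];P=cloud('top',d)
hsv=cv2.cvtColor(p,cv2.COLOR_RGB2HSV)
m=(abs(hsv[...,0].astype(int)-26)<7)&(hsv[...,1]>190)&(hsv[...,2]>50)
l=np.zeros_like(m);l[245:335,235:300]=1;m&=l
v,u=np.nonzero(m);print('gauge',m.sum(),rect(onplane('top',np.c_[u,v],.02)[:,:2]),rect(P[m][:,:2]))
P2=P[...,:2];g=np.hypot(P2[...,0]-.474,P2[...,1]-.024)<.1
print(rect(P[g&(P[...,2]>.0145)][:,:2]))
# scene camera cross-check
z=np.load('scene0.npz');p,d=z['p'],z['d'];P=cloud('scene',d)
for n,c in dict(short=(.605,.313),long=(.430,.2655),gauge=(.474,.024)).items():
    g=(np.hypot(P[...,0]-c[0],P[...,1]-c[1])<.1)&(P[...,2]>(.015 if n=='gauge' else .019))&(P[...,2]<.04);print(n,g.sum(),rect(P[g][:,:2]))
plan(.605,.313,.20,-21.5)
E
```

```text
gauge 0 (array([0., 0.]), array([0., 0.]), 0.0) (array([0., 0.]), array([0., 0.]), 0.0)
(array([477.,  25.]), array([149.9,  70.4]), 14.4)
short 314 (array([606.1, 312.5]), array([90.9, 26.2]), -20.7)
long 461 (array([430.4, 265.7]), array([144.7,  30.5]), 12.6)
gauge 573 (array([476.3,  24.2]), array([155.2,  75. ]), 14.4)
t 0.1 yaw 20.21 turn first 41.71 then shift units [  2.75 -30.77   1.85]
```

Call:
arm_command(
  deltas=[
    [[0, 0, 0], 6.95],
    [[0, 0, 0], 6.95],
    [[0, 0, 0], 6.95],
    [[0, 0, 0], 6.95],
    [[0, 0, 0], 6.95],
    [[0, 0, 0], 6.95],
    [[0.09, -1, 0], 0],
    [[0.09, -1, 0], 0],
    [[0.09, -1, 0], 0],
    [[0.09, -1, 0], 0],
  ],
  grip=0,
)

```text
t: 0.93
tcp_pos: [0.2443, -0.4069, 0.2556]
eef_rot: [-0.0, 0.982, -0.187, -0.0]
wrist_force: [0.1, 0.0, 0.3]
opening: 0.0854
grip_force: 0.0
```

Call:
arm_command(
  deltas=[
    [[0.09, -1, 0], 0],
    [[0.09, -1, 0], 0],
    [[0.09, -1, 0], 0],
    [[0.09, -1, 0], 0],
    [[0.09, -1, 0], 0],
    [[0.09, -1, 0], 0],
    [[0.09, -1, 0], 0],
    [[0.09, -1, 0], 0],
    [[0.09, -1, 0], 0],
    [[0.09, -1, 0], 0],
  ],
)

```text
t: 1.77
tcp_pos: [0.3791, -0.1376, 0.256]
eef_rot: [0.0, 0.982, -0.186, -0.0]
wrist_force: [-0.5, 0.6, -0.9]
opening: 0.0857
grip_force: 0.0
```

Call:
arm_command(
  deltas=[
    [[0.09, -1, 0], 0],
    [[0.09, -1, 0], 0],
    [[0.09, -1, 0], 0],
    [[0.09, -1, 0.1], 0],
    [[0.09, -1, 0.2], 0],
    [[0.09, -1, 0.2], 0],
    [[0.09, -1, 0.3], 0],
    [[0.09, -1, 0.3], 0],
    [[0.09, -1, 0.3], 0],
    [[0.09, -1, 0.3], 0],
  ],
)

```text
t: 2.6
tcp_pos: [0.5142, 0.1312, 0.2043]
eef_rot: [0.0, 0.982, -0.186, -0.0]
wrist_force: [0.4, 0.2, -0.1]
opening: 0.0855
grip_force: 0.0
```

```bash
python3 -c "
from h import *
plan(.6055,.3125,.1,-21.3)"
```

```text
t 2.6 yaw -21.5 turn first -0.2 then shift units [ 0.64 -6.74  3.48]
```

Call:
arm_command(
  deltas=[
    [[0.1, -1, 0.2], 0],
    [[0.1, -1, 0.2], 0],
    [[0.1, -1, 0.2], 0],
    [[0.1, -1, 0.2], 0],
    [[0.1, -1, 0.2], 0],
    [[0, -0.7, 0.2], 0],
    [[0, -0.3, 0.4], 0],
    [[0, 0, 0.6], 0],
    [[0, 0, 0.5], 0],
    [[0, 0, 0], 0],
  ],
)

```text
t: 3.43
tcp_pos: [0.5913, 0.2894, 0.1191]
eef_rot: [0.004, 0.982, -0.186, -0.003]
wrist_force: [0.2, -0.1, -0.9]
opening: 0.0854
grip_force: 0.0
```

Run:
```python
from h import *
from workcell import get_image
plan(.6055,.3125,.029,-21.3)
s,_=pose();p,d=get_image('wrist');c=camera_info('wrist');print({k:(np.round(v,4).tolist() if k!='T_tool_cam' else np.round(v,4).tolist()) for k,v in c.items()})
cv2.imwrite('pics/w1.png',p[...,::-1])
```

```text
t 3.43 yaw -21.48 turn first -0.18 then shift units [ 0.16 -0.89  3.  ]
{'fov_y': 65.7065, 'cx': 323.757, 'cy': 241.7652, 'T_tool_cam': [[0.0009, 0.9581, 0.2865, 0.0724], [1.0, -0.0008, -0.0004, 0.0008], [-0.0002, 0.2865, -0.9581, -0.1168], [0.0, 0.0, 0.0, 1.0]]}
```

View pics/w1.png

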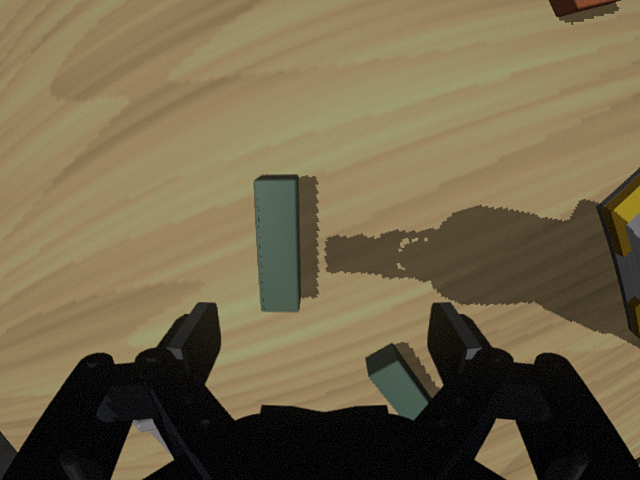

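The wrist view shows the short stick at (278,243), left of the tool axis by the amount computed. The long stick is at (400,390), clear of the fingers. I'll refine the stick's position from this picture.

```bash
cat >> h.py <<'E'
from scipy.spatial.transform import Rotation as R
def wrist_on(uv,z,s):
    c=camera_info('wrist');f=240/np.tan(np.radians(c['fov_y']/2));uv=np.atleast_2d(uv).astype(float)
    a=np.c_[uv[:,0]-c['cx'],uv[:,1]-c['cy']]/f;t=np.linalg.norm(a,axis=1)+1e-9
    r=np.c_[a[:,0]/t*np.sin(t),-a[:,1]/t*np.sin(t),-np.cos(t)]
    w,x,y,q=s['eef_rot'];A=R.from_quat([x,y,q,w]).as_matrix();T=c['T_tool_cam']
    r=r@T[:3,:3].T@A.T;o=np.array(s['tcp_pos'])+A@T[:3,3]
    return o+r*((z-o[2])/r[:,2])[:,None]
E
python3 - <<'E'
from h import *
s,_=pose()
print(wrist_on([[255,181],[298,181],[299,310],[262,311]],.025,s).round(4))
q=wrist_on([[256,182],[298,182],[299,310],[262,310]],.025,s);print(rect(q[:,:2]))
print(s['tcp_pos'])
plan(.6055,.3125,.029,-21.3)
E
```

```text
[[0.6485 0.309  0.025 ]
 [0.639  0.2858 0.025 ]
 [0.5628 0.3169 0.025 ]
 [0.5707 0.3397 0.025 ]]
(array([605. , 312.6]), array([82.4, 24.5]), -21.9)
[0.59227391 0.28981189 0.12121313]
t 3.48 yaw -21.52 turn first -0.22 then shift units [ 0.14 -0.86  3.07]
```

Call:
arm_command(
  deltas=[
    [[0.14, -0.45, 0.2], 0],
    [[0, -0.41, 0.4], 0],
    [[0, 0, 0.5], 0],
    [[0, 0, 0.5], 0],
    [[0, 0, 0.4], 0],
    [[0, 0, 0.4], 0],
    [[0, 0, 0.3], 0],
    [[0, 0, 0], 0],
    [[0, 0, 0], 0],
  ],
)

```text
t: 4.23
tcp_pos: [0.6072, 0.3142, 0.043]
eef_rot: [0.0, 0.982, -0.187, -0.0]
wrist_force: [-1.1, 0.3, 0.3]
opening: 0.0856
grip_force: 0.0
```

```bash
python3 -c "
from h import *
plan(.605,.3126,.028,-21.6)"
```

```text
t 4.23 yaw -21.5 turn first 0.1 then shift units [-0.05  0.08  0.5 ]
```

Call:
arm_command(
  deltas=[
    [[-0.05, 0.08, 0.25], 0],
    [[0, 0, 0.25], 0],
    [[0, 0, 0], 0],
  ],
)

```text
t: 4.48
tcp_pos: [0.604, 0.3121, 0.0268]
eef_rot: [0.001, 0.982, -0.186, -0.001]
wrist_force: [-1.2, -0.1, 0.5]
opening: 0.0853
grip_force: 0.0
```

Call:
arm_command(
  deltas=[
    [[0, 0, 0], 0],
    [[0, 0, 0], 0],
    [[0, 0, 0], 0],
    [[0, 0, 0], 0],
    [[0, 0, 0], 0],
    [[0, 0, 0], 0],
    [[0, 0, 0], 0],
    [[0, 0, 0], 0],
  ],
  grip=1,
)

```text
t: 5.15
tcp_pos: [0.6054, 0.3132, 0.0289]
eef_rot: [-0.0, 0.982, -0.186, 0.0]
wrist_force: [-0.7, -0.7, 2.7]
opening: 0.0235
grip_force: 60.5
```

Call:
arm_command(
  deltas=[
    [[0, 0, -0.5], 0],
    [[0, 0, -1], 0],
    [[0, 0, -1], -7],
    [[0, 0, -0.5], -7],
    [[0, 0, 0], -7],
    [[0, 0, 0], -7],
    [[0, 0, 0], -7],
    [[0, 0, 0], -1],
  ],
)

```text
t: 5.82
tcp_pos: [0.6046, 0.3124, 0.1175]
eef_rot: [0.0, 0.992, 0.128, -0.001]
wrist_force: [-0.2, -0.1, -0.1]
opening: 0.0235
grip_force: 60.0
```

```bash
python3 -c "
from h import *
plan(.4767,.0246,.10,14.4)"
```

```text
t 5.82 yaw 14.67 turn first 0.27 then shift units [-6.52  8.23  0.58]
```

Call:
arm_command(
  deltas=[
    [[-0.65, 0.82, 0], 0],
    [[-0.65, 0.82, 0], 0],
    [[-0.65, 0.82, 0], 0],
    [[-0.65, 0.82, 0], 0],
    [[-0.65, 0.82, 0], 0],
    [[-0.65, 0.82, 0], 0],
    [[-0.65, 0.82, 0], 0],
    [[-0.65, 0.82, 0], 0],
    [[-0.65, 0.82, 0], 0],
    [[-0.5, 0.7, 0], 0],
  ],
)

```text
t: 6.65
tcp_pos: [0.4795, 0.028, 0.1178]
eef_rot: [0.001, 0.992, 0.124, -0.001]
wrist_force: [0.2, -0.6, -0.9]
opening: 0.0237
grip_force: 60.0
```

Call:
arm_command(
  deltas=[
    [[0, 0, 0.3], 0],
    [[0, 0, 0], 0],
    [[0, 0, 0], 0],
  ],
)

```text
t: 6.9
tcp_pos: [0.481, 0.0311, 0.109]
eef_rot: [-0.0, 0.992, 0.126, -0.0]
wrist_force: [-0.1, 0.6, -0.8]
opening: 0.0238
grip_force: 60.1
```

Run:
```python
from h import *
from workcell import get_image
s,_=pose();p,d=get_image('wrist')
plan(.4767,.0246,.037,14.4)
cv2.imwrite('pics/w2.png',p[...,::-1])
```

```text
t 6.95 yaw 14.55 turn first 0.15 then shift units [-0.22  0.2   2.41]
```

View pics/w2.png

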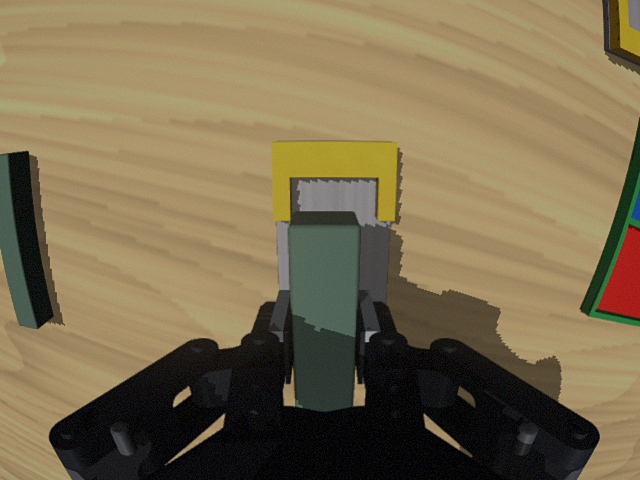

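The stick is held straight, with its front edge at row 224, over the gauge whose far stop corners are at (273,142) and (398,142). I'll check both against the estimates.

Run:
```python
from h import *
s,_=pose();a=np.radians(14.4)
X=np.array([np.cos(a),np.sin(a)]);Y=np.array([-X[1],X[0]])
def loc(q,c):d=q[:,:2]-c;return np.c_[d@X,d@Y].round(4)
print('gauge corners in est. gauge frame (expect 75,+-35)',loc(wrist_on([[273,142],[398,142],[273,221],[398,221]],.02,s),[.4767,.0246]))
print('slot inner (expect 55,+-25)',loc(wrist_on([[291,178],[378,178]],.02,s),[.4767,.0246]))
zt=s['tcp_pos'][2]-.004
print('stick end rel tcp',loc(wrist_on([[290,224],[358,224]],zt,s),s['tcp_pos'][:2]))
```

```text
gauge corners in est. gauge frame (expect 75,+-35) [[ 0.0742  0.0338]
 [ 0.0749 -0.0355]
 [ 0.0292  0.0347]
 [ 0.0296 -0.0373]]
slot inner (expect 55,+-25) [[ 0.0539  0.0239]
 [ 0.0543 -0.0247]]
stick end rel tcp [[ 0.0421  0.011 ]
 [ 0.0422 -0.0118]]
```

Call:
arm_command(
  deltas=[
    [[-0.22, 0.22, 0.2], 0],
    [[0, 0, 0.5], 0],
    [[0, 0, 0.5], 0],
    [[0, 0, 0.4], 0],
    [[0, 0, 0.3], 0],
    [[0, 0, 0.2], 0],
    [[0, 0, 0.1], 0],
    [[0, 0, 0], 0],
    [[0, 0, 0], 0],
  ],
)

```text
t: 7.7
tcp_pos: [0.477, 0.0227, 0.0436]
eef_rot: [-0.0, 0.992, 0.127, 0.0]
wrist_force: [1.1, 0.6, -1.1]
opening: 0.0237
grip_force: 60.1
```

```bash
python3 -c "
from h import *
plan(.4767,.0246,.037,14.4)"
```

```text
t 7.7 yaw 14.54 turn first 0.14 then shift units [ 0.01 -0.06  0.22]
```

Call:
arm_command(
  deltas=[
    [[0, -0.06, 0.1], 0],
    [[0, 0, 0.1], 0],
    [[0, 0, 0.02], 0],
    [[0, 0, 0], 0],
    [[0, 0, 0], 0],
  ],
)

```text
t: 8.12
tcp_pos: [0.4763, 0.0242, 0.0368]
eef_rot: [0.0, 0.992, 0.126, 0.0]
wrist_force: [-0.1, -0.1, -0.5]
opening: 0.0237
grip_force: 60.2
```

Call:
arm_command(
  deltas=[
    [[0, 0, 0.04], 0],
    [[0, 0, 0], 0],
    [[0, 0, 0], 0],
  ],
)

```text
t: 8.37
tcp_pos: [0.4763, 0.0242, 0.0367]
eef_rot: [0.0, 0.992, 0.126, 0.0]
wrist_force: [-2.7, -1.3, 9.1]
opening: 0.0237
grip_force: 61.5
```

Call:
arm_command(
  deltas=[
    [[0, 0, 0], 0],
    [[0, 0, 0], 0],
    [[0, 0, 0], 0],
    [[0, 0, 0], 0],
    [[0, 0, 0], 0],
    [[0, 0, 0], 0],
    [[0, 0, 0], 0],
    [[0, 0, 0], 0],
    [[0, 0, 0], 0],
    [[0, 0, 0], 0],
  ],
  grip=0.5,
)

```text
t: 9.2
tcp_pos: [0.4761, 0.0242, 0.0355]
eef_rot: [0.0, 0.992, 0.126, -0.0]
wrist_force: [-0.1, -0.5, 0.1]
opening: 0.0425
grip_force: 0.0
```

Call:
arm_command(
  deltas=[
    [[0, 0, 0], 0],
    [[0, 0, 0], 0],
    [[0, 0, 0], 0],
    [[0, 0, 0], 0],
    [[0, 0, 0], 0],
    [[0, 0, 0], 0],
    [[0, 0, 0], 0],
    [[0, 0, 0], 0],
    [[0, 0, 0], 0],
    [[0, 0, 0], 0],
  ],
)

```text
t: 10.03
tcp_pos: [0.4762, 0.0242, 0.0355]
eef_rot: [0.0, 0.992, 0.126, 0.0]
wrist_force: [0.1, 0.7, -0.6]
opening: 0.043
grip_force: 0.0
```

Run:
```python
from h import *
from workcell import get_image
p,d=get_image('wrist');p2,d2=get_image('top');P=cloud('top',d2)
g=(np.hypot(P[...,0]-.4767,P[...,1]-.0246)<.05)&(P[...,2]>.01)&(P[...,2]<.04)
cv2.imwrite('pics/w3.png',np.hstack([cv2.resize(p[100:420,120:520],(480,384)),cv2.resize(p2[240:340,230:310],(307,384))])[...,::-1])
```

```text
(no output)
```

View pics/w3.png

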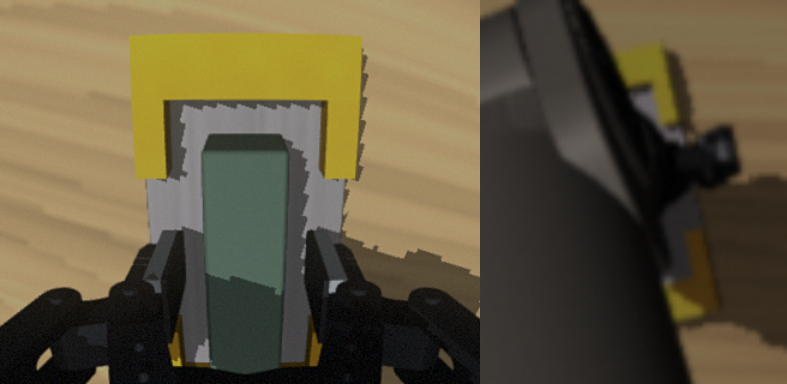

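The picture shows the stick released and lying flat in the slot. Its end is clear of the far yellow stop, and there is room on both sides. It has rested there for over 1.5 s, so I'll regrip it and take it to the red compartment.

Call:
arm_command(
  deltas=[
    [[0, 0, 0], 0],
    [[0, 0, 0], 0],
    [[0, 0, 0], 0],
    [[0, 0, 0], 0],
    [[0, 0, 0], 0],
    [[0, 0, 0], 0],
    [[0, 0, -0.5], 0],
    [[0, 0, -1], 0],
    [[0, 0, -1], 0],
    [[0, 0, -0.3], 0],
  ],
  grip=1,
)

```text
t: 10.97
tcp_pos: [0.4783, 0.0248, 0.1228]
eef_rot: [0.0, 0.992, 0.126, 0.003]
wrist_force: [0.6, 1.0, 0.1]
opening: 0.0237
grip_force: 59.8
```

Call:
arm_command(
  deltas=[
    [[0, 0, 0], -7],
    [[0, 0, 0], -7],
    [[0, 0, 0], -7],
    [[0, 0, 0], -7],
    [[0, 0, 0], -7],
    [[0, 0, 0], -7],
    [[0, 0, 0], -7],
    [[0, 0, 0], -7],
    [[0, 0, 0], -7],
    [[0, 0, 0], -7],
  ],
)

```text
t: 11.8
tcp_pos: [0.4754, 0.0239, 0.1186]
eef_rot: [-0.001, 0.738, 0.675, -0.001]
wrist_force: [-0.9, 0.5, -1.7]
opening: 0.0233
grip_force: 59.8
```

Call:
arm_command(
  deltas=[
    [[0, 0, 0], -6.8],
    [[0, 0, 0], 0],
    [[0, 0, 0], 0],
  ],
)

```text
t: 12.05
tcp_pos: [0.4755, 0.024, 0.1187]
eef_rot: [-0.001, 0.7, 0.714, -0.0]
wrist_force: [0.1, -0.7, -0.8]
opening: 0.0236
grip_force: 59.8
```

```bash
python3 -c "
from h import *
plan(.5254,-.2775,.0335,91.3)"
```

```text
t 12.05 yaw 91.14 turn first -0.16 then shift units [-10.08   1.43   2.84]
```

Call:
arm_command(
  deltas=[
    [[-1, 0.14, 0], 0],
    [[-1, 0.14, 0], 0],
    [[-1, 0.14, 0], 0],
    [[-1, 0.14, 0], 0],
    [[-1, 0.14, 0], 0],
    [[-1, 0.14, 0], 0],
    [[-1, 0.14, 0], 0],
    [[-1, 0.14, 0], 0],
    [[-1, 0.14, 0], 0],
    [[-1, 0.14, 0], 0],
  ],
)

```text
t: 12.88
tcp_pos: [0.5247, -0.2764, 0.119]
eef_rot: [-0.0, 0.7, 0.714, -0.0]
wrist_force: [0.9, 0.0, -1.7]
opening: 0.0238
grip_force: 59.8
```

Call:
arm_command(
  deltas=[
    [[0, 0, 0.3], 0],
    [[0, 0, 0.5], 0],
    [[0, 0, 0.5], 0],
    [[0, 0, 0], 0],
    [[0, 0, 0], 0],
  ],
)

```text
t: 13.3
tcp_pos: [0.5241, -0.2744, 0.0794]
eef_rot: [-0.001, 0.699, 0.715, -0.001]
wrist_force: [-0.5, 0.2, -0.5]
opening: 0.024
grip_force: 59.8
```

Run:
```python
from h import *
from workcell import get_image
s,_=pose();p,d=get_image('wrist')
plan(.5254,-.2775,.0325,91.3)
cv2.imwrite('pics/w4.png',p[...,::-1])
```

```text
t 13.35 yaw 91.27 turn first -0.03 then shift units [-0.1   0.01  1.6 ]
```

View pics/w4.png

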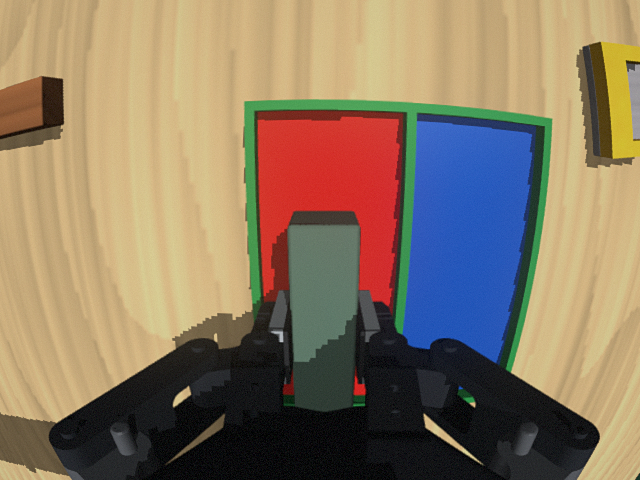

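The stick is centred over the red floor, between the outer wall at column 250 and the divider at column 405. I'll lower it now.

Call:
arm_command(
  deltas=[
    [[-0.1, 0, 0.4], 0],
    [[0, 0, 0.4], 0],
    [[0, 0, 0.3], 0],
    [[0, 0, 0.2], 0],
    [[0, 0, 0.2], 0],
    [[0, 0, 0.05], 0],
    [[0, 0, 0], 0],
    [[0, 0, 0], 0],
  ],
)

```text
t: 14.02
tcp_pos: [0.5254, -0.2776, 0.0342]
eef_rot: [0.0, 0.699, 0.715, 0.0]
wrist_force: [-0.3, -0.5, -1.5]
opening: 0.0238
grip_force: 59.8
```

Call:
arm_command(
  deltas=[
    [[0, 0, 0.05], 0],
    [[0, 0, 0.04], 0],
    [[0, 0, 0], 0],
    [[0, 0, 0], 0],
  ],
)

```text
t: 14.35
tcp_pos: [0.5257, -0.2779, 0.0318]
eef_rot: [0.001, 0.699, 0.715, 0.0]
wrist_force: [0.4, -0.3, 0.3]
opening: 0.0239
grip_force: 60.0
```

Call:
arm_command(
  deltas=[
    [[0, 0, 0], 0],
    [[0, 0, 0], 0],
    [[0, 0, 0], 0],
    [[0, 0, 0], 0],
    [[0, 0, 0], 0],
  ],
  grip=0.57,
)

```text
t: 14.77
tcp_pos: [0.5251, -0.2778, 0.0313]
eef_rot: [-0.0, 0.699, 0.715, -0.0]
wrist_force: [0.0, -0.8, -0.3]
opening: 0.0367
grip_force: 0.0
```

Call:
arm_command(
  deltas=[
    [[0, 0, -0.3], 0],
    [[0, 0, -0.5], 0],
    [[0, 0, -1], 0],
    [[0, 0, -1], 0],
    [[0, 0, -1], 7],
    [[0, 0, 0], 7],
    [[0, 0, 0], 7],
    [[0, 0, 0], 7],
    [[0, 0, 0], 7],
    [[0, 0, 0], 7],
  ],
)

```text
t: 15.6
tcp_pos: [0.5253, -0.2776, 0.1462]
eef_rot: [0.0, 0.91, 0.415, 0.0]
wrist_force: [0.8, 0.4, 0.0]
opening: 0.0368
grip_force: 0.0
```

Call:
arm_command(
  deltas=[
    [[0, 0, 0], 7],
    [[0, 0, 0], 7],
    [[0, 0, 0], 7],
    [[0, 0, 0], 7],
    [[0, 0, 0], 7],
    [[0, 0, 0], 1.8],
    [[0, 0, 0], 0],
  ],
  grip=0,
)

```text
t: 16.18
tcp_pos: [0.5253, -0.2774, 0.1461]
eef_rot: [0.0, 0.994, 0.109, 0.0]
wrist_force: [-0.2, 0.4, 0.3]
opening: 0.0853
grip_force: 0.0
```

Run:
```python
from h import *
plan(.4303,.2660,.10,12.5)
```

```text
t 16.18 yaw 12.53 turn first 0.03 then shift units [  0.83 -18.37   1.54]
```

Call:
arm_command(
  deltas=[
    [[0.05, -1, 0], 0],
    [[0.05, -1, 0], 0],
    [[0.05, -1, 0], 0],
    [[0.05, -1, 0], 0],
    [[0.05, -1, 0], 0],
    [[0.05, -1, 0], 0],
    [[0.05, -1, 0], 0],
    [[0.05, -1, 0], 0],
    [[0.05, -1, 0], 0],
    [[0.05, -1, 0], 0],
  ],
)

```text
t: 17.02
tcp_pos: [0.4744, 0.02, 0.1459]
eef_rot: [0.0, 0.994, 0.11, 0.0]
wrist_force: [0.8, 0.1, 0.3]
opening: 0.0853
grip_force: 0.0
```

Call:
arm_command(
  deltas=[
    [[0.05, -1, 0], 0],
    [[0.05, -1, 0], 0],
    [[0.05, -1, 0], 0],
    [[0.05, -1, 0], 0],
    [[0.05, -1, 0], 0],
    [[0.05, -1, 0.3], 0],
    [[0.05, -1, 0.4], 0],
    [[0, -1, 0.4], 0],
    [[0, -0.3, 0.4], 0],
    [[0, 0, 0], 0],
  ],
)

```text
t: 17.85
tcp_pos: [0.4279, 0.267, 0.0991]
eef_rot: [-0.001, 0.994, 0.113, -0.002]
wrist_force: [-0.6, -0.7, 0.2]
opening: 0.0852
grip_force: 0.0
```

Call:
arm_command(
  deltas=[
    [[0, 0, 0], 0],
    [[0, 0, 0], 0],
  ],
)

```text
t: 18.02
tcp_pos: [0.4319, 0.2626, 0.1008]
eef_rot: [0.0, 0.994, 0.109, 0.0]
wrist_force: [-0.0, 0.5, 0.1]
opening: 0.0854
grip_force: 0.0
```

Run:
```python
from h import *
from workcell import get_image
s,_=pose();p,d=get_image('wrist');np.savez('w5.npz',p=p)
hsv=cv2.cvtColor(p,cv2.COLOR_RGB2HSV)
plan(.4303,.2660,.0285,12.5)
cv2.imwrite('pics/w5.png',p[...,::-1])
t,d=get_image('top');P=cloud('top',d)
for n,(x,y) in dict(red=(.525,-.278)).items():
    g=(np.hypot(P[...,0]-x,P[...,1]-y)<.06)&(P[...,2]>.021)&(P[...,2]<.05);print(n,g.sum(),rect(P[g][:,:2]),np.median(P[g][:,2]))
```

```text
t 18.07 yaw 12.4 turn first -0.1 then shift units [-0.04 -0.13  2.42]
red 489 (array([ 525.1, -276. ]), array([84.6, 23.5]), -88.6) 0.028946428931638013
```

View pics/w5.png

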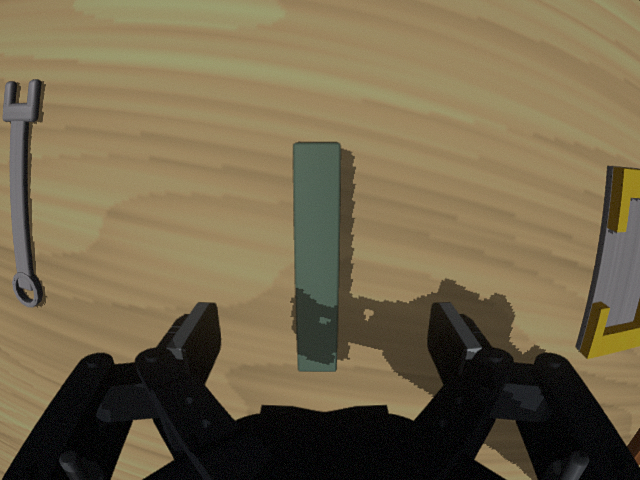

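The short stick lies flat in the red compartment, with its top at 29 mm. The wrist view shows the long stick at columns 293–340 and rows 143–371, aligned between the fingers. I'll descend and grip it.

Call:
arm_command(
  deltas=[
    [[-0.04, -0.13, 0.4], 0],
    [[0, 0, 0.5], 0],
    [[0, 0, 0.5], 0],
    [[0, 0, 0.4], 0],
    [[0, 0, 0.3], 0],
    [[0, 0, 0.2], 0],
    [[0, 0, 0.1], 0],
    [[0, 0, 0], 0],
    [[0, 0, 0], 0],
  ],
)

```text
t: 18.87
tcp_pos: [0.4293, 0.2676, 0.0286]
eef_rot: [-0.0, 0.994, 0.109, 0.0]
wrist_force: [-0.2, -0.6, -0.0]
opening: 0.0857
grip_force: 0.0
```

Call:
arm_command(
  deltas=[
    [[0, 0, 0], 0],
    [[0, 0, 0], 0],
    [[0, 0, 0], 0],
    [[0, 0, 0], 0],
    [[0, 0, 0], 0],
    [[0, 0, 0], 0],
    [[0, 0, 0], 0],
    [[0, 0, 0], 0],
  ],
  grip=1,
)

```text
t: 19.53
tcp_pos: [0.4294, 0.2675, 0.0287]
eef_rot: [-0.0, 0.994, 0.109, 0.0]
wrist_force: [0.6, -0.8, 3.3]
opening: 0.0242
grip_force: 59.9
```

Call:
arm_command(
  deltas=[
    [[0, 0, -0.5], 0],
    [[0, 0, -1], 0],
    [[0, 0, -1], 0],
    [[0, 0, -1], -7],
    [[0, 0, -0.4], -7],
    [[0, 0, 0], -7],
    [[0, 0, 0], -7],
    [[0, 0, 0], -7],
    [[0, 0, 0], -7],
    [[0, 0, 0], -7],
  ],
)

```text
t: 20.37
tcp_pos: [0.4283, 0.2665, 0.1444]
eef_rot: [0.0, 0.858, 0.514, -0.001]
wrist_force: [0.4, 0.6, -2.2]
opening: 0.0235
grip_force: 59.3
```

Call:
arm_command(
  deltas=[
    [[0, 0, 0], -7],
    [[0, 0, 0], -7],
    [[0, 0, 0], -7],
    [[0, 0, 0], -7],
    [[0, 0, 0], -2],
    [[0, 0, 0], 0],
    [[0, 0, 0], 0],
  ],
)

```text
t: 20.95
tcp_pos: [0.4285, 0.2667, 0.1445]
eef_rot: [-0.0, 0.698, 0.716, -0.001]
wrist_force: [0.5, 0.5, -3.0]
opening: 0.0239
grip_force: 59.3
```

Run:
```python
from h import *
plan(.606,-.2765,.09,91.3)
```

```text
t 20.95 yaw 91.45 turn first 0.15 then shift units [-18.24   5.5    1.82]
```

Call:
arm_command(
  deltas=[
    [[-1, 0.3, 0], 0],
    [[-1, 0.3, 0], 0],
    [[-1, 0.3, 0], 0],
    [[-1, 0.3, 0], 0],
    [[-1, 0.3, 0], 0],
    [[-1, 0.3, 0], 0],
    [[-1, 0.3, 0], 0],
    [[-1, 0.3, 0], 0],
    [[-1, 0.3, 0], 0],
    [[-1, 0.3, 0], 0],
  ],
)

```text
t: 21.78
tcp_pos: [0.5269, -0.0321, 0.145]
eef_rot: [0.0, 0.698, 0.716, -0.0]
wrist_force: [0.8, 0.1, -1.6]
opening: 0.0237
grip_force: 59.3
```

Call:
arm_command(
  deltas=[
    [[-1, 0.3, 0], 0],
    [[-1, 0.3, 0], 0],
    [[-1, 0.3, 0], 0],
    [[-1, 0.3, 0], 0],
    [[-1, 0.3, 0], 0],
    [[-1, 0.3, 0], 0],
    [[-1, 0.3, 0], 0],
    [[-1, 0.3, 0], 0],
    [[0, 0, 0], 0],
    [[0, 0, 0], 0],
  ],
)

```text
t: 22.62
tcp_pos: [0.6046, -0.2718, 0.1438]
eef_rot: [-0.0, 0.7, 0.714, -0.001]
wrist_force: [-0.4, 1.6, -2.0]
opening: 0.0238
grip_force: 59.5
```

Call:
arm_command(
  deltas=[
    [[0, 0, 0.5], 0],
    [[0, 0, 0.6], 0],
    [[0, 0, 0.6], 0],
    [[0, 0, 0], 0],
    [[0, 0, 0], 0],
  ],
)

```text
t: 23.03
tcp_pos: [0.6042, -0.267, 0.0932]
eef_rot: [-0.002, 0.697, 0.717, -0.001]
wrist_force: [-0.3, 0.0, -2.1]
opening: 0.0239
grip_force: 59.4
```

Run:
```python
from h import *
from workcell import get_image
s,_=pose();p,d=get_image('wrist')
plan(.606,-.2765,.0335,91.3)
cv2.imwrite('pics/w6.png',p[...,::-1])
```

```text
t 23.08 yaw 91.58 turn first 0.28 then shift units [-0.31  0.02  2.04]
```

View pics/w6.png

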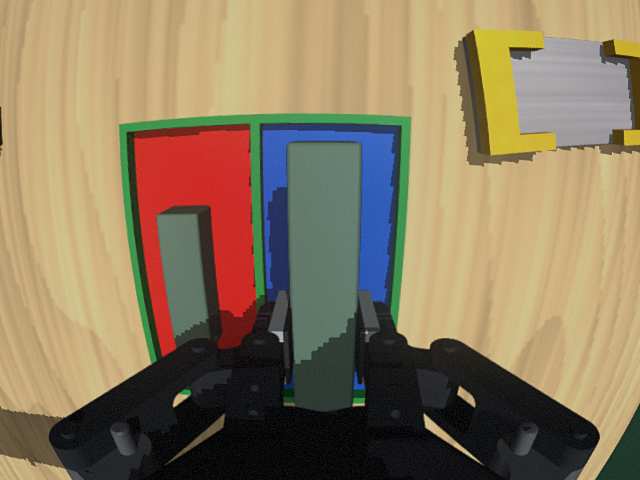

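The long stick is centred over the blue floor, between the divider at column 257 and the outer wall at column 403. The short stick lies in red at (185,270), clear of the fingers. I'll lower the long one.

Call:
arm_command(
  deltas=[
    [[-0.3, 0.02, 0.4], 0.2],
    [[0, 0, 0.5], 0],
    [[0, 0, 0.4], 0],
    [[0, 0, 0.3], 0],
    [[0, 0, 0.2], 0],
    [[0, 0, 0.15], 0],
    [[0, 0, 0], 0],
    [[0, 0, 0], 0],
  ],
)

```text
t: 23.75
tcp_pos: [0.6062, -0.277, 0.0357]
eef_rot: [-0.0, 0.699, 0.715, 0.0]
wrist_force: [-0.5, 0.0, -1.4]
opening: 0.0241
grip_force: 59.6
```

Call:
arm_command(
  deltas=[
    [[0, 0, 0.06], 0],
    [[0, 0, 0.04], 0],
    [[0, 0, 0], 0],
    [[0, 0, 0], 0],
  ],
)

```text
t: 24.08
tcp_pos: [0.6062, -0.2773, 0.0331]
eef_rot: [0.0, 0.699, 0.715, 0.0]
wrist_force: [0.8, 0.1, -2.3]
opening: 0.0237
grip_force: 59.6
```

Call:
arm_command(
  deltas=[
    [[0, 0, 0.03], 0],
    [[0, 0, 0], 0],
    [[0, 0, 0], 0],
  ],
)

```text
t: 24.33
tcp_pos: [0.6063, -0.2773, 0.0328]
eef_rot: [0.0, 0.699, 0.715, 0.0]
wrist_force: [-1.2, 0.1, 3.8]
opening: 0.0238
grip_force: 60.0
```

Call:
arm_command(
  deltas=[
    [[0, 0, 0], 0],
    [[0, 0, 0], 0],
    [[0, 0, 0], 0],
    [[0, 0, 0], 0],
    [[0, 0, 0], 0],
  ],
  grip=0.57,
)

```text
t: 24.75
tcp_pos: [0.6061, -0.2772, 0.0318]
eef_rot: [-0.0, 0.699, 0.715, 0.0]
wrist_force: [-0.8, -0.1, -0.2]
opening: 0.0367
grip_force: 0.0
```

Call:
arm_command(
  deltas=[
    [[0, 0, -0.3], 0],
    [[0, 0, -0.5], 0],
    [[0, 0, -1], 0],
    [[0, 0, -1], 0],
    [[0, 0, -1], 0],
    [[0, 0, -1], 0],
    [[0.5, 0, -1], 0],
    [[1, 0, 0], 0],
    [[1, 0, 0], 0],
    [[1, 0, 0], 0],
  ],
)

```text
t: 25.58
tcp_pos: [0.6043, -0.1709, 0.2088]
eef_rot: [0.002, 0.699, 0.715, 0.001]
wrist_force: [0.6, -0.1, 0.3]
opening: 0.0364
grip_force: 0.0
```

Call:
arm_command(
  deltas=[
    [[1, 0, 0], 0],
    [[1, 0, 0], 0],
    [[1, 0, 0], 0],
    [[1, 0, 0], 0],
    [[1, 0, 0], 0],
    [[0, 0, 0], 0],
    [[0, 0, 0], 0],
  ],
)

```text
t: 26.17
tcp_pos: [0.6001, -0.0184, 0.2082]
eef_rot: [0.001, 0.697, 0.718, 0.001]
wrist_force: [-0.4, -0.5, 0.0]
opening: 0.0368
grip_force: 0.0
```

Run:
```python
from h import *
from workcell import get_image
t,d=get_image('top');P=cloud('top',d)
for n,(x,y) in dict(red=(.525,-.278),blue=(.606,-.277)).items():
    g=(abs(P[...,0]-x)<.035)&(abs(P[...,1]-y)<.09)&(P[...,2]>.021)&(P[...,2]<.06);print(n,g.sum(),rect(P[g][:,:2]),P[g][:,2].mean())
cv2.imwrite('pics/end.png',t[...,::-1])
```

```text
red 490 (array([ 525. , -276.1]), array([84.4, 23.4]), -88.7) 0.028957949962085193
blue 786 (array([ 605.9, -275.8]), array([139.6,  24.3]), -88.7) 0.028733500300422335
```

View pics/end.png

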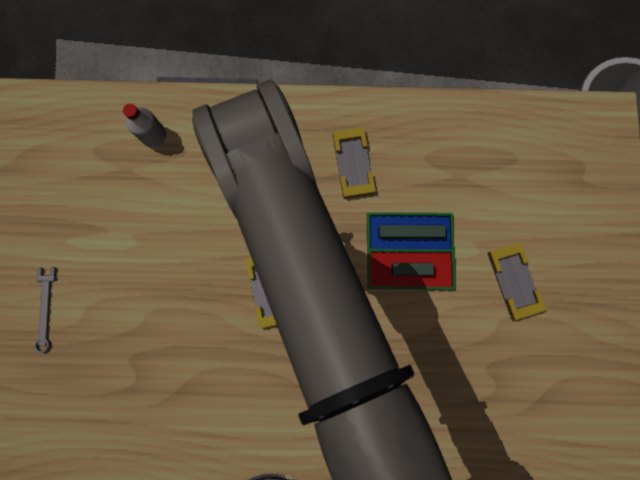

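The final view shows the long stick flat in blue at (411,231) and the short one flat in red at (413,269), with the arm clear of both.

```bash
python3 -c "
from workcell import ctrl
print(ctrl.sign_off())"
```

```text
the job is handed in; nothing more can be done
None
```

The job is handed in at about 26 s: the worn stick rested released in the gauge slot for over 1.5 s and now lies flat in the red compartment, the long stick lies flat in the blue one, and the arm is clear of both.

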